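# Ready the flow tester: float in, throttle cap a quarter turn open

### The arm

A 7-joint arm with a two-finger parallel gripper is mounted at the origin on the work surface. World frame = base frame: x ahead of the robot, y to its left, z up, the work surface at z = 0. Lengths are in m, angles in rad, forces in N, time in s.
With the tool pointing down it reaches from about 0.425 to 0.925 m from the base axis. Payload 6.8 kg.
Tool frame: the origin (TCP) lies midway between the tips of the shut fingers; the grasp point (between the pads) lies 19 mm behind it; z points along the fingers, y is the line along which they close (so a half turn about z gives the same grasp; the last joint's range is limited). The gripper opens to 85 mm and grips with 20 to 120 N. Pads are 22 mm wide; open, the fingers measure 114 mm over their backs; the gripper's body (76 mm by 85 mm) begins 54 mm behind the grasp point. The pads swing forward as they close: fully open they stand 13 mm farther back than shut.
Start: joints at [-1.396, 0.477, 0.022, 1.555, -0.011, 1.109, -0.083], TCP at [0.188, 0.648, 0.231] pointing down, gripper open.
Joint ranges: [-2.96, 2.96], [-0.34, 2.1], [-1.41, 1.46], [0.24, 2.44], [-1.37, 4.51], [0.17, 1.92], [-2.96, 2.96]. Speed limits (rad/s): [2.39, 2.39, 3.14, 3.14, 3.14, 3.14, 3.14].

### API

Orientations are given as a rotation vector (axis times angle).
In Python, from bench import r gives the robot as it stands. The module is installed in compiled form; this text tells all that it offers.
- The arm moves only by the tool apply_moves, never from a script. Its argument "rows" is a list of rows, each a list of 6 numbers: the shift along the tool's x, y, z scaled (see below), then the turn, a rotation vector about the tool's x, y, z scaled (see below). A call has 1 to 5 rows; each row is the pose to reach, as a shift and turn from the pose commanded when the call began, along the tool's axes at that moment; what a row does not reach only later rows make up. The controller multiplies each number of a shift by 0.25 m and each number of a turn by 90 degrees. A row lasts 1/8 s, in which the tool goes at most 62.5 mm and 10.7 degrees, less where a joint would pass 70% of its speed; a pose out of reach is approached as far as the arm can. A call with a number of a shift or a turn outside -1 to 1 is refused whole. A call with a gripper value outside its range is refused whole. "claw" is the opening, from 0 (shut) to 1 (fully open), set as the call begins (left out, the last holds). The fingers move at their own pace and stop on an object; "newtons" is the grip in N (left out, the last holds). Time passes only in rows, so rows that repeat a pose let the fingers close. It gives the time, the measured TCP pose, the force, the opening and the grip force at its end, in the units of the state.
- r.get_obs(): the state, without advancing time (a new reading comes with each control period).
- r.grab_frame(name): name is "scene" or "top" or "wrist"; returns a dict with "pixels" (480x640x3 uint8, red, green, blue), "intrinsics" (3x3 intrinsics, pixels), "eye" and "attitude" of the camera in the world. Camera axes: x right, y up, looking along -z (the intrinsics and any distortion apply to the point x, -y, -z); pixel columns grow to the right and rows downward; lengths in m; the calibration is good to about 2 mm. A picture is of the moment at which its call begins. There is no depth.
- r.hand_in(): hands the job in; it is judged then, once.
Trained networks look in a picture, given as the dict that the camera call returned (one of the last four; its "shot" number tells which), for a name from the list of things; names that differ only in an ending like _2 or _b are one class to them, and where a whole thing is asked for, a point or a joint stands for the part that bears it (a point fixed in the world has none). Each returns a list of dicts, best first, with "conf" (0 to 1); they miss things now and then, are a little off and sometimes report something else, mostly with a low value. They report only what shows in the picture. A call takes as long as a camera call. They do not tell look-alikes from the thing itself.
- r.search_frame(picture, thing): "rect" ([left, top, width, height] in pixels, round what is visible of it).
- r.outline_of(picture, thing): "pixels" (480x640 bool, what is visible of it) and "rect" ([left, top, width, height] in pixels, round what is visible of it).
- r.landmark_of(picture, thing): "point" ([column, row] in pixels: a listed point, or the origin of a listed thing).
The state is a dict: "clock": time; "joints": joint angles; "qvel": joint speeds; "tau": joint torques, N m; "tcp_pos": TCP position; "orientation": TCP orientation; "contact_force": force on the tool from outside, world axes, zero at the start; "moment": the same for the moment, N m; "grip_width": finger opening in m; "gripper_force": force on a finger pad.
Only numpy, scipy, OpenCV 4.12 (cv2) and the standard library are available. Lean on these libraries where they do the work, as an engineer would, in place of code of your own. Each camera call takes 0.05 s, during which the arm holds its last target. There are 200 camera calls.

### The job

Ready the small flow tester for a breathing-valve check: gently lower the large float, round end down, into the clear flow tube until it stands on the bottom, and let go of it. Then screw the knurled throttle cap clockwise (seen from above) fully down until it bottoms out, back it off a quarter turn, and finish while still gripping the cap at that setting. Never knock or drop the float into the tube, and leave everything else on the bench where it is.

Things in the scene. Friction and masses are not known exactly. Their poses are not given: they have to be found in the camera images.
- flow_bench: the flow tester, fixed to the table: aluminium foot 100 x 220 x 12 mm with the clear flow tube and the throttle valve standing on it, 130 mm apart. Origin: centre of the foot's underside; z up; the tube's axis lies at y = +65 mm, the valve's at y = -65 mm in its frame. A copper pipe joins them low down and a brass stub points to -x from the valve column at 60 mm height
- tube_mouth (a point): centre of the open mouth of the clear flow tube, 112 mm above the table; the tube is 62 mm outside, 54 mm inside, wall 4 mm, 96 mm deep
- tube_floor (a point): centre of the tube's flat inner floor, 16 mm above the table
- large_float: the large float, loose, plain steel, about 100 g: a ball-shaped bulb 40 mm in diameter with a straight round stem 10 mm in diameter rising from it, 140 mm high in all. Bottom-heavy, so it rights itself. It stands stem up in a black rubber ring stand (42 mm outside, 14 mm high), its bulb's lowest point 10 mm above the table. Origin: lowest point of the bulb; z along the stem. Standing on the tube's floor its stem sticks 44 mm out of the mouth
- large_float_bulb (a point): centre of the large float's bulb, 20 mm above its lowest point
- large_float_stem_top (a point): top end of the large float's stem
- knurled_cap: the knurled aluminium throttle cap on top of the valve column: round, 40 mm in diameter (41 over the ribs), 32 mm high, with a dark radial line on its top. Origin: centre of its underside, 108 mm above the table when bottomed; z up. It runs on a right-hand thread, 6 mm a turn, so it sinks about 1 mm per radian as it is screwed down. Drag about 0.06 N m; firm stop at the bottom, where the round cap slips in the fingers if turned on
- cap_grip (a point): point on the cap's axis 20 mm above its underside, at the height to grip
- cap_turn (a joint): angle of the throttle cap, rad: 0 = bottomed out, grows as it is unscrewed (counter-clockwise seen from above); starts between 0.9 and 2.4, a quarter turn off the bottom is 1.57
- small_float: the other float, NOT to be used: same shape but a 28 mm bulb and 95 mm high, standing in its own ring stand; origin at the lowest point of the bulb, z along the stem
- valve_disc: black rubber valve disc, 36 mm wide, 6 mm thick with a small nub; bystander
- spare_cap: loose plain aluminium cap lying on the table, 32 mm wide, 20 mm high; bystander
- screwdriver: screwdriver lying on the table; bystander
- grease_jar: closed jar, 54 mm wide, 50 mm high; bystander
- brush: brush lying at the back; bystander
- filter_can: filter canister with a neck, 84 mm wide, 71 mm high; bystander
- spanner: ring spanner lying on the table; bystander
Not all that is in view belongs to the job. Leave any blue, orange or purple look-alike of the large_float alone.

How it is judged:
By the outcome, as a careful person would: the job done as asked, in the order asked, and still so for the second after the job is handed in, while the arm keeps its last pose, push and grip.
It also fails if it takes over 61 s, if anything falls off the work surface, if the arm or the gripper's body presses on something with over 40 N, if the wrist force passes 120 N, or if a joint passes its speed limit or range.

## Working session

There is one attempt and no reset: what is moved stays moved. The work goes in short steps, Python scripts to look and compute and a tool call to move; the robot and the scene stay as the last step left them, time stands still between calls to the robot, and variables do not carry over. Pictures are saved under pics/ and viewed, at most 10 in all, crops included, and the job is handed in when it is done.

Besides the shell and the picture viewer there is one more tool, called as name(argument=value, ...) on one line, values as JSON. apply_moves: Moves the arm, as the interface text tells. Its arguments: {"type":"object","properties":{"rows":{"type":"array","items":{"type":"array","items":{"type":"number"}}},"claw":{"type":"number"},"newtons":{"type":"number"}},"required":["rows"]}

```bash
mkdir -p pics; cat > h.py <<'E'
import numpy as np,cv2
from scipy.spatial.transform import Rotation as R
from bench import r
def att(p):
    a=np.array(p["attitude"],float)
    return a if a.shape==(3,3) else (R.from_rotvec(a).as_matrix() if a.size==3 else R.from_quat(a).as_matrix())
def ray(p,uv):
    K=np.array(p["intrinsics"]);d=np.linalg.inv(K)@[uv[0],uv[1],1]
    return np.array(p["eye"]),att(p)@np.array([d[0],-d[1],-d[2]])
def onz(p,uv,z):
    e,d=ray(p,uv);return e+d*(z-e[2])/d[2]
def tri(obs):
    A=np.zeros((3,3));b=np.zeros(3)
    for p,uv in obs:
        e,d=ray(p,uv);d/=np.linalg.norm(d);M=np.eye(3)-np.outer(d,d);A+=M;b+=M@e
    return np.linalg.solve(A,b)
def proj(p,X):
    c=att(p).T@(np.array(X)-p["eye"]);q=np.array(p["intrinsics"])@[c[0],-c[1],-c[2]];return q[:2]/q[2]
def save(p,n):cv2.imwrite("pics/"+n,p["pixels"][:,:,::-1])
E
python3 - <<'E'
from h import *
S=r.grab_frame("scene");T=r.grab_frame("top")
print({k:v for k,v in S.items() if k!="pixels"},{k:v for k,v in T.items() if k!="pixels"})
cv2.imwrite("pics/a.png",cv2.resize(np.hstack([S["pixels"],T["pixels"]])[:,:,::-1],(800,300)))
save(S,"s.png");save(T,"t.png")
for n in ["tube_mouth","tube_floor","large_float","large_float_bulb","large_float_stem_top","cap_grip","knurled_cap","flow_bench","small_float"]:
    for nm,p in(("S",S),("T",T)):
        print(n,nm,[(np.round(d["point"]).tolist(),round(d["conf"],2)) for d in r.landmark_of(p,n)])
o=r.get_obs();print(o)
E
```

```text
{'intrinsics': array([[490.58159016,   0.        , 317.97627027],
       [  0.        , 490.58159016, 234.73912347],
       [  0.        ,   0.        ,   1.        ]]), 'eye': array([1.23770413, 0.41453381, 0.73922844]), 'attitude': array([0.50403081, 0.92788579, 1.94412559]), 'shot': 1} {'intrinsics': array([[586.07346309,   0.        , 324.37510641],
       [  0.        , 586.07346309, 240.52815209],
       [  0.        ,   0.        ,   1.        ]]), 'eye': array([0.48808578, 0.0212349 , 1.5682345 ]), 'attitude': array([ 0.06759656, -0.04864373, -1.55121351]), 'shot': 2}
tube_mouth S [([302.0, 200.0], 0.65)]
tube_mouth T [([372.0, 281.0], 0.92)]
tube_floor S [([304.0, 230.0], 0.69)]
tube_floor T [([372.0, 283.0], 0.83)]
large_float S [([442.0, 300.0], 0.88), ([396.0, 348.0], 0.87), ([482.0, 328.0], 0.75), ([428.0, 323.0], 0.71), ([277.0, 231.0], 0.54)]
large_float T [([256.0, 205.0], 0.75), ([240.0, 237.0], 0.74), ([241.0, 270.0], 0.68), ([205.0, 250.0], 0.58)]
large_float_bulb S [([447.0, 291.0], 0.86), ([431.0, 321.0], 0.83), ([484.0, 326.0], 0.82), ([395.0, 344.0], 0.78)]
lar
[... 874 characters left out ...]
ray([-1.39611318,  0.47698302,  0.02241274,  1.55539622, -0.01150552,
        1.10929657, -0.08307407]), 'qvel': array([ 6.66428223e-04,  5.02268423e-05, -3.88845919e-04, -3.55602277e-04,
       -9.57682669e-04, -1.20682860e-03, -3.30760917e-04]), 'tau': array([ 3.53255582e-04, -5.96331310e+01,  1.60675742e+00, -2.81538194e+01,
        1.24372958e-02,  1.74830293e-03,  1.50153375e-05]), 'tcp_pos': array([0.18834983, 0.64821093, 0.23132115]), 'orientation': array([-4.42728576e-01, -3.11023002e+00, -7.27168055e-05]), 'contact_force': array([-1.38968842,  0.8901471 , -0.90011081]), 'moment': array([ 0.00394283, -0.00831679, -0.02339267]), 'gripper_force': 0.0, 'grip_width': 0.08500975347837851}
```

View pics/s.png

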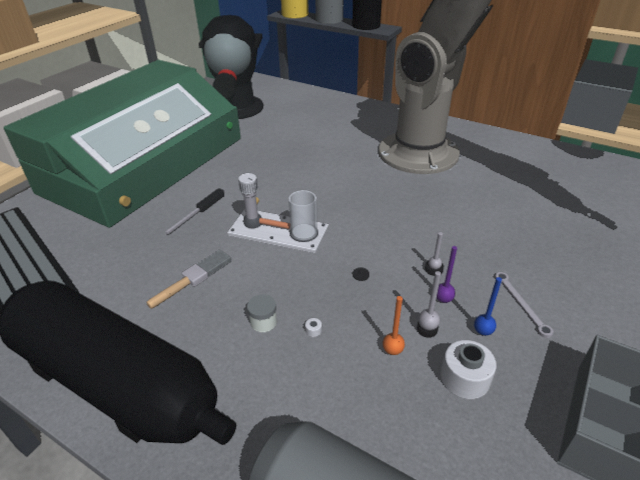

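View pics/t.png

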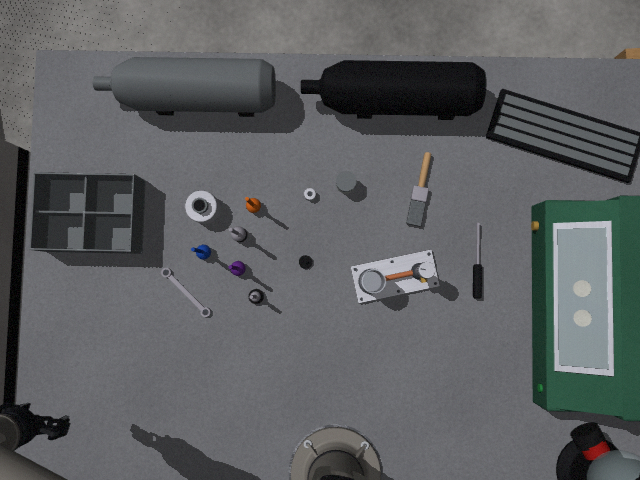

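```bash
python3 - <<'E'
from h import *
S=r.grab_frame("scene");T=r.grab_frame("top")
f=lambda *a:np.round(a[0],4).tolist()
for nm,s,t in(("steel",(431,321),(239,234)),("orange",(395,344),(251,209)),("blue",(484,326),(203,252)),("purple",(447,291),(241,267)),("small",(434,265),(257,297))):
    print(nm,"tri",f(tri([(S,s),(T,t)])),"S@.03",f(onz(S,s,.03)),"T@.03",f(onz(T,t,.03)))
print("steeltop S,T@.15",f(onz(S,(436,272),.15)),f(onz(T,(230,228),.15)))
print("mouth",f(tri([(S,(302,200)),(T,(372,281))])),f(onz(S,(302,200),.112)),f(onz(T,(372,281),.112)))
print("cap",f(tri([(S,(246,183)),(T,(425,271))])),f(onz(S,(246,183),.13)),f(onz(T,(425,271),.13)))
c=cv2.resize(S["pixels"][225:375,370:520,::-1],None,fx=3,fy=3,interpolation=2)
d=cv2.resize(T["pixels"][180:330,180:330,::-1],None,fx=3,fy=3,interpolation=2)[:,:345]
cv2.imwrite("pics/c.png",np.hstack([c,d]))
o=r.get_obs();print(R.from_rotvec(o["orientation"]).as_matrix().round(3))
E
```

```text
steel tri [0.6147, 0.2703, 0.0251] S@.03 [0.6176, 0.2742, 0.03] T@.03 [0.6154, 0.2665, 0.03]
orange tri [0.6856, 0.2365, 0.0127] S@.03 [0.7001, 0.2382, 0.03] T@.03 [0.6823, 0.2367, 0.03]
blue tri [0.567, 0.3622, 0.0165] S@.03 [0.5799, 0.3625, 0.03] T@.03 [0.5661, 0.3601, 0.03]
purple tri [0.5264, 0.2661, 0.0246] S@.03 [0.5287, 0.2735, 0.03] T@.03 [0.5285, 0.2587, 0.03]
small tri [0.45, 0.218, 0.0109] S@.03 [0.47, 0.2242, 0.03] T@.03 [0.4509, 0.2144, 0.03]
steeltop S,T@.15 [0.6149, 0.2657, 0.15] [0.6197, 0.2698, 0.15]
mouth [0.4986, -0.0816, 0.107] [0.5051, -0.079, 0.112] [0.4978, -0.08, 0.112]
cap [0.5266, -0.2113, 0.1255] [0.5332, -0.2097, 0.13] [0.5246, -0.2079, 0.13]
[[-0.96   0.279 -0.   ]
 [ 0.279  0.96   0.   ]
 [ 0.     0.    -1.   ]]
```

View pics/c.png

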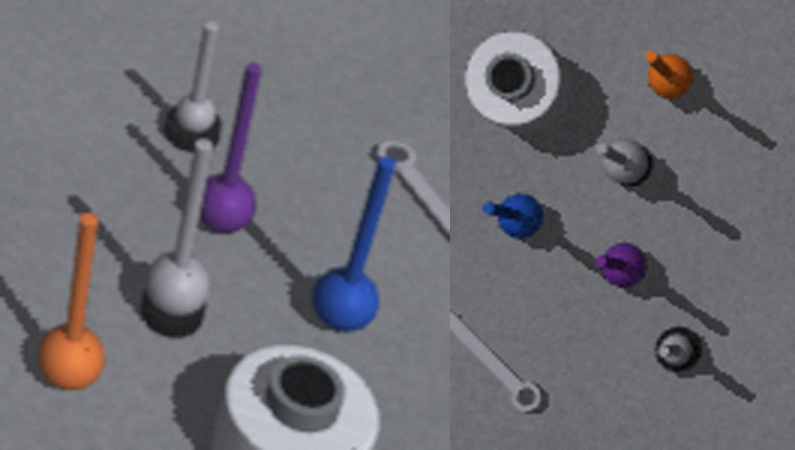

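Candidates in the scene picture are orange (394,344), blue (484,326), purple (446,292), a small steel float (434,266), and a large plain steel float in its ring at (429,321), top view (239,234). The last one fits: it is plain steel, has the bigger bulb and stands in a black ring. The crop confirms it.

apply_moves(rows=[[-0.25,-0.12,0,0,0,0],[-0.5,-0.24,0,0,0,0],[-0.75,-0.36,0,0,0,0],[-0.95,-0.45,0,0,0,0],[-0.95,-0.45,0,0,0,0]], claw=0.45, newtons=30)

```text
clock: 1.72
tcp_pos: [0.3899, 0.4695, 0.2317]
orientation: [0.455, 3.106, -0.002]
contact_force: [1.1, 0.2, 0.3]
grip_width: 0.0386
gripper_force: 0.0
```

apply_moves(rows=[[-0.22,-0.11,0,0,0,0],[-0.45,-0.22,0,0,0,0],[-0.68,-0.34,0,0,0,0],[-0.8,-0.4,0,0,0,0],[-0.8,-0.4,0,0,0,0]])

```text
clock: 2.35
tcp_pos: [0.5516, 0.319, 0.2313]
orientation: [0.451, 3.108, -0.001]
contact_force: [0.5, 0.3, -0.8]
grip_width: 0.0384
gripper_force: 0.0
```

```bash
cat >> h.py <<'E'
def delta(X):
    o=r.get_obs();M=R.from_rotvec(o["orientation"]).as_matrix()
    return (M.T@(np.array(X)-o["tcp_pos"])/.25).round(3)
E
python3 - <<'E'
from h import *
W=r.grab_frame("wrist");save(W,"w1.png");o=r.get_obs();print(o["clock"],o["tcp_pos"],o["orientation"],o["grip_width"],o["joints"],W["eye"])
for n in["large_float_stem_top","large_float_bulb","large_float"]:
    print(n,[(np.round(d["point"]).tolist(),round(d["conf"],2),onz(W,d["point"],{"large_float_stem_top":.15,"large_float_bulb":.03,"large_float":.01}[n]).round(4).tolist()) for d in r.landmark_of(W,n)])
print(delta([.616,.268,.231]))
E
```

```text
2.4 [0.54973508 0.32154666 0.23119731] [-4.45918725e-01 -3.10973117e+00 -1.58742533e-04] 0.0386494881377588 [-0.74671851  0.41574206  0.16135457  1.66103994 -0.07412981  1.07074874
  0.72263973] [0.47238033 0.34405175 0.3738811 ]
large_float_stem_top [([274.0, 345.0], 0.94, [0.616, 0.2695, 0.15]), ([381.0, 245.0], 0.86, [0.5635, 0.3607, 0.15]), ([228.0, 224.0], 0.75, [0.5217, 0.2704, 0.15]), ([263.0, 427.0], 0.56, [0.6851, 0.2373, 0.15])]
large_float_bulb [([365.0, 202.0], 0.84, [0.5645, 0.3651, 0.03]), ([280.0, 338.0], 0.75, [0.6859, 0.239, 0.03]), ([260.0, 189.0], 0.73, [0.5245, 0.2725, 0.03]), ([284.0, 277.0], 0.69, [0.6182, 0.2659, 0.03])]
large_float [([262.0, 185.0], 0.98, [0.5241, 0.2721, 0.01]), ([290.0, 268.0], 0.82, [0.6178, 0.2711, 0.01]), ([358.0, 197.0], 0.69, [0.5635, 0.3611, 0.01]), ([278.0, 328.0], 0.64, [0.685, 0.2349, 0.01])]
[-0.325 -0.14   0.   ]
```

View pics/w1.png

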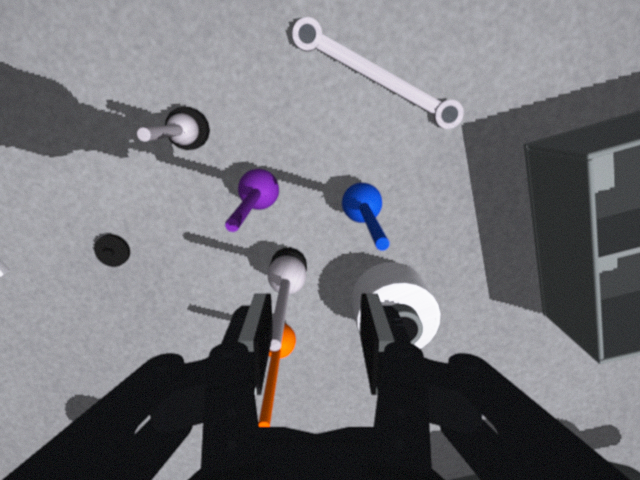

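The wrist view shows the steel stem top at (274,345), giving (0.616, 0.269), which agrees with the earlier fix. I'll move above it, then lower straight down.

apply_moves(rows=[[-0.18,-0.07,0,0,0,0],[-0.325,-0.137,0,0,0,0],[-0.325,-0.137,0,0,0,0],[-0.325,-0.137,0.1,0,0,0],[-0.325,-0.137,0.1,0,0,0]])

```text
clock: 3.18
tcp_pos: [0.6149, 0.2683, 0.2044]
orientation: [-0.437, -3.107, 0.002]
contact_force: [-0.3, 0.2, -0.1]
grip_width: 0.0383
gripper_force: 0.0
```

```bash
python3 - <<'E'
from h import *
o=r.get_obs();print(o["tcp_pos"],o["orientation"],delta([.6165,.269,.122]))
W=r.grab_frame("wrist")
print([(np.round(d["point"]).tolist(),round(d["conf"],2),onz(W,d["point"],.15).round(4).tolist()) for d in r.landmark_of(W,"large_float_stem_top")])
E
```

```text
[0.61494364 0.26829338 0.20437457] [-4.37205723e-01 -3.10680236e+00  2.29546567e-03] [-0.006  0.005  0.329]
[([316.0, 263.0], 0.9, [0.6155, 0.2692, 0.15]), ([455.0, 133.0], 0.87, [0.5656, 0.3581, 0.15]), ([266.0, 104.0], 0.76, [0.5253, 0.269, 0.15]), ([298.0, 374.0], 0.61, [0.6867, 0.2366, 0.15])]
```

apply_moves(rows=[[-0.003,0.004,0.12,0,0,0],[-0.003,0.004,0.24,0,0,0],[-0.003,0.004,0.325,0,0,0],[-0.003,0.004,0.325,0,0,0],[-0.003,0.004,0.325,0,0,0]])

```text
clock: 3.9
tcp_pos: [0.6194, 0.268, 0.1267]
orientation: [0.442, 3.108, 0.002]
contact_force: [-0.0, 0.0, -0.4]
grip_width: 0.0384
gripper_force: 0.0
```

apply_moves(rows=[[0,0,0,0,0,0],[0,0,0,0,0,0],[0,0,0,0,0,0],[0,0,0,0,0,0],[0,0,0,0,0,0]], claw=0, newtons=40)

```text
clock: 4.53
tcp_pos: [0.6194, 0.2675, 0.1262]
orientation: [0.443, 3.109, 0.002]
contact_force: [-0.1, 0.6, 4.7]
grip_width: 0.0084
gripper_force: 39.3
```

apply_moves(rows=[[0,0,-0.06,0,0,0],[0,0,-0.2,0,0,0],[0,0,-0.38,0,0,0],[0,0,-0.56,0,0,0],[0,0,-0.68,0,0,0]])

```text
clock: 5.15
tcp_pos: [0.6189, 0.2672, 0.2981]
orientation: [0.443, 3.108, 0.002]
contact_force: [0.7, -0.0, -1.4]
grip_width: 0.0081
gripper_force: 39.1
```

apply_moves(rows=[[0,0,0,0,0,0],[0.01,-0.15,0,0,0,0],[0.02,-0.3,0,0,0,0],[0.02,-0.45,0,0,0,0],[0.03,-0.6,0,0,0,0]])

```text
clock: 5.78
tcp_pos: [0.5682, 0.1238, 0.2935]
orientation: [-0.443, -3.108, 0.002]
contact_force: [-0.5, -0.9, -0.7]
grip_width: 0.0083
gripper_force: 39.1
```

apply_moves(rows=[[0.01,-0.15,0,0,0,0],[0.02,-0.3,0,0,0,0],[0.03,-0.4,0,0,0,0],[0.03,-0.45,0,0,0,0],[0.03,-0.45,0,0,0,0]])

```text
clock: 6.4
tcp_pos: [0.531, 0.0193, 0.2949]
orientation: [-0.444, -3.11, -0.0]
contact_force: [-0.2, 0.2, -0.6]
grip_width: 0.0082
gripper_force: 39.1
```

```bash
python3 - <<'E'
from h import *
o=r.get_obs();print(o["clock"],o["tcp_pos"],o["orientation"],o["grip_width"],o["contact_force"],o["joints"])
W=r.grab_frame("wrist");S=r.grab_frame("scene");T=r.grab_frame("top")
for n,z in(("tube_mouth",.112),("tube_floor",.016),("cap_grip",.13),("knurled_cap",.11),("flow_bench",0),("large_float_bulb",.2)):
  for nm,p in(("W",W),("S",S),("T",T)):
    print(n,nm,[(np.round(d["point"]).tolist(),round(d["conf"],2),onz(p,d["point"],z).round(4).tolist()) for d in r.landmark_of(p,n)[:2]])
cv2.imwrite("pics/m1.png",np.hstack([cv2.resize(W["pixels"][:,:,::-1],(480,360)),cv2.resize(S["pixels"][60:260,180:357,::-1],(320,360))]))
E
```

```text
6.4 [0.53100136 0.01931928 0.29488307] [-4.43553595e-01 -3.10993825e+00 -2.41099413e-04] 0.008205656250490476 [-0.20248626  0.19044983 -0.55731098] [-0.39688019  0.17963957  0.28104907  1.83524081 -0.05492763  1.13433384
  1.1905794 ]
tube_mouth W [([196.0, 200.0], 0.76, [0.4938, -0.0822, 0.112]), ([479.0, 63.0], 0.47, [0.4532, 0.18, 0.112])]
tube_mouth S [([301.0, 197.0], 0.77, [0.4973, -0.0877, 0.112])]
tube_mouth T [([371.0, 280.0], 0.63, [0.4993, -0.0785, 0.112]), ([368.0, 281.0], 0.3, [0.4972, -0.0711, 0.112])]
tube_floor W [([225.0, 186.0], 0.68, [0.5003, -0.0806, 0.016])]
tube_floor S [([304.0, 229.0], 0.63, [0.4904, -0.0884, 0.016])]
tube_floor T [([368.0, 281.0], 0.95, [0.4991, -0.0774, 0.016])]
cap_grip W [([74.0, 275.0], 0.56, [0.5258, -0.2092, 0.13])]
cap_grip S [([245.0, 183.0], 0.58, [0.534, -0.2113, 0.13])]
cap_grip T [([427.0, 272.0], 0.68, [0.5218, -0.2138, 0.13])]
knurled_cap W [([87.0, 264.0], 0.7, [0.5237, -0.2082, 0.11])]
knurled_cap S [([249.0, 186.0], 0.9, [0.5171, -0.215, 0.11]), ([434.0, 270.0], 0.53, [0.5678, 0.2505, 0.11])]
knurled_cap T [([419.0, 271.0], 0.74, [0.5238, -0.1958, 0.11])]
flow_bench W [([180.0, 209.0], 0.74, [0.5144, -0.1481, 0.0])]
flow_bench S [([277.0, 234.0], 0.82, [0.5199, -0.1454, 0.0])]
flow_bench T [([395.0, 276.0], 0.65, [0.5144, -0.1494, 0.0])]
large_float_bulb W [([627.0, 132.0], 0.9, [0.5173, 0.2257, 0.2]), ([517.0, 262.0], 0.79, [0.5867, 0.1506, 0.2])]
large_float_bulb S [([338.0, 186.0], 0.97, [0.5346, 0.0267, 0.2]), ([484.0, 327.0], 0.94, [0.7388, 0.3756, 0.2])]
large_float_bulb T [([243.0, 266.0], 0.76, [0.5264, 0.2287, 0.2]), ([254.0, 208.0], 0.63, [0.6631, 0.2068, 0.2])]
```

View pics/m1.png

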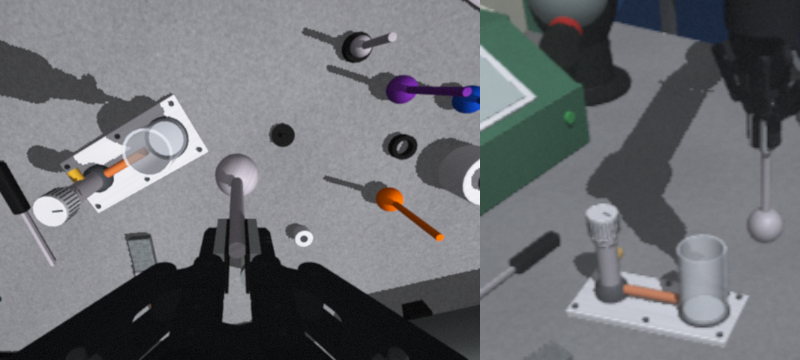

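The float hangs straight in the grip, bulb at (317,229) in the full wrist frame, with the tube mouth at about (196,200). I'll move above the tube and look again.

apply_moves(rows=[[0.01,-0.15,0,0,0,0],[0.015,-0.3,0,0,0,0],[0.016,-0.4,0,0,0,0],[0.016,-0.418,0,0,0,0],[0.016,-0.418,0,0,0,0]])

```text
clock: 8.07
tcp_pos: [0.4982, -0.0792, 0.2951]
orientation: [0.442, 3.11, 0.001]
contact_force: [-0.3, 0.6, -0.2]
grip_width: 0.0085
gripper_force: 39.1
```

```bash
python3 - <<'E'
from h import *
o=r.get_obs();print(o["clock"],o["tcp_pos"],o["orientation"],o["joints"])
W=r.grab_frame("wrist");S=r.grab_frame("scene")
tc=o["tcp_pos"]
for n,z in(("tube_mouth",.112),("cap_grip",.13),("large_float_bulb",tc[2]-.096)):
  for nm,p in(("W",W),("S",S)):
    print(n,nm,[(np.round(d["point"]).tolist(),round(d["conf"],2),onz(p,d["point"],z).round(4).tolist()) for d in r.landmark_of(p,n)[:3]])
t=np.linspace(0,6.28,60)
im=[]
for p in(W,S):
    a=p["pixels"][:,:,::-1].copy()
    for k,c in(((.498,-.08),(0,0,255)),):
        for z in(.112,.012):
            P=np.array([proj(p,[k[0]+.031*np.cos(u),k[1]+.031*np.sin(u),z]) for u in t]);cv2.polylines(a,[P.round().astype(int)],True,c,1)
    im.append(a)
np.save("pics/w.npy",W["pixels"])
q=proj(W,[.498,-.08,.1]).astype(int);q2=proj(S,[.498,-.08,.13]).astype(int)
print(q,q2)
x0,y0=np.clip(q[0]-130,0,380),np.clip(q[1]-150,0,180)
c1=cv2.resize(im[0][y0:y0+300,x0:x0+260],(520,600));s=im[1][q2[1]-65:q2[1]+65,q2[0]-30:q2[0]+30];c2=cv2.resize(s,(277,600),interpolation=2)
cv2.imwrite("pics/m2.png",np.hstack([c1,c2]))
E
```

```text
8.075 [ 0.49822628 -0.0792119   0.29507929] [4.42396344e-01 3.11011755e+00 7.69940156e-04] [-0.27807725  0.12929348  0.34794095  1.89518683 -0.04926963  1.12504954
  1.37663596]
tube_mouth W [([309.0, 207.0], 0.83, [0.4962, -0.0842, 0.112]), ([415.0, 348.0], 0.4, [0.6725, -0.0208, 0.112])]
tube_mouth S [([300.0, 197.0], 0.75, [0.4987, -0.0878, 0.112])]
cap_grip W [([187.0, 280.0], 0.84, [0.5267, -0.2104, 0.13]), ([311.0, 188.0], 0.32, [0.477, -0.0761, 0.13])]
cap_grip S [([248.0, 181.0], 0.6, [0.525, -0.2111, 0.13]), ([300.0, 198.0], 0.5, [0.52, -0.0729, 0.13]), ([438.0, 268.0], 0.34, [0.5833, 0.2601, 0.13])]
large_float_bulb W [([314.0, 233.0], 0.97, [0.4946, -0.078, 0.1991]), ([628.0, 122.0], 0.87, [0.4789, 0.129, 0.1991]), ([602.0, 267.0], 0.7, [0.5749, 0.1093, 0.1991])]
large_float_bulb S [([304.0, 165.0], 0.96, [0.4992, -0.0731, 0.1991]), ([483.0, 326.0], 0.93, [0.737, 0.3734, 0.1991]), ([394.0, 343.0], 0.65, [0.8281, 0.2781, 0.1991])]
[313 204] [303 191]
```

View pics/m2.png

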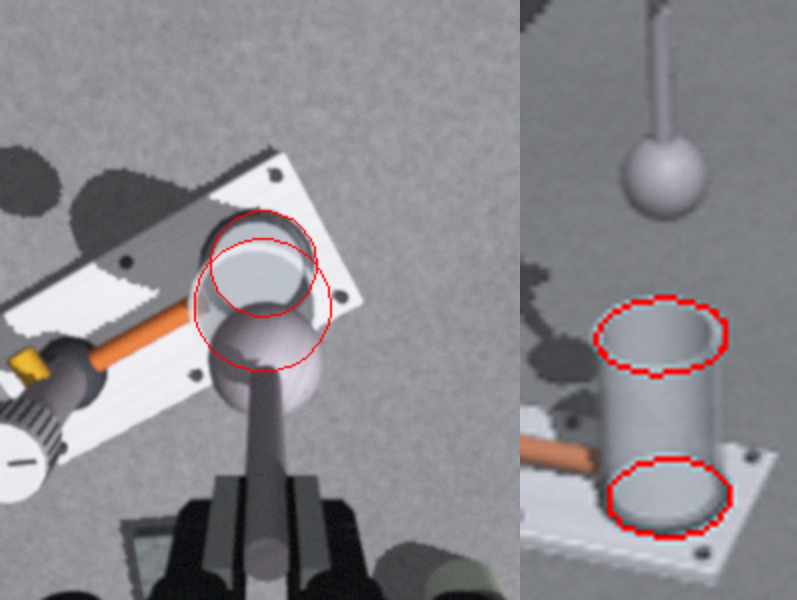

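Relative to the bulb, both cameras put the tube axis about 6 mm towards -y. I'll correct for that and lower to just above the mouth.

apply_moves(rows=[[-0.01,-0.022,0,0,0,0],[-0.01,-0.022,0.08,0,0,0],[-0.01,-0.022,0.16,0,0,0],[-0.01,-0.022,0.2,0,0,0],[-0.01,-0.022,0.2,0,0,0]])

```text
clock: 9.1
tcp_pos: [0.4986, -0.086, 0.2447]
orientation: [-0.443, -3.109, 0.0]
contact_force: [0.3, -0.4, -1.5]
grip_width: 0.0084
gripper_force: 39.1
```

```bash
python3 - <<'E'
from h import *
o=r.get_obs();print(o["clock"],o["tcp_pos"],o["orientation"])
W=r.grab_frame("wrist");S=r.grab_frame("scene")
tc=o["tcp_pos"]
for n,z in(("tube_mouth",.112),("large_float_bulb",tc[2]-.096)):
  for nm,p in(("W",W),("S",S)):
    print(n,nm,[(np.round(d["point"],1).tolist(),round(d["conf"],2),onz(p,d["point"],z).round(4).tolist()) for d in r.landmark_of(p,n)[:2]])
    d=r.outline_of(p,n)[:1]
    if d: print("  rect",d[0]["rect"],d[0]["conf"])
q=proj(W,tc-[0,0,.096]).astype(int);q2=proj(S,[.498,-.082,.112]).astype(int);print(q,q2)
x0,y0=q[0]-100,max(q[1]-130,0)
c1=cv2.resize(W["pixels"][y0:y0+200,x0:x0+200,::-1],(480,480),interpolation=2)
s=S["pixels"][q2[1]-45:q2[1]+45,q2[0]-30:q2[0]+30,::-1];c2=cv2.resize(s,(320,480),interpolation=2)
cv2.imwrite("pics/m3.png",np.hstack([c1,c2]))
E
```

```text
9.1 [ 0.49855929 -0.08604811  0.2446509 ] [-4.43052479e-01 -3.10904938e+00  4.88250545e-04]
tube_mouth W [([315.6, 232.6], 0.23, [0.5059, -0.0875, 0.112])]
  rect [143.8, 128.7, 231.3, 209.0] 0.89
tube_mouth S [([300.9, 197.9], 0.65, [0.4995, -0.0855, 0.112]), ([465.6, 378.7], 0.36, [0.768, 0.3743, 0.112])]
  rect [225.9, 173.4, 102.5, 83.2] 0.66
large_float_bulb W [([312.0, 233.3], 0.96, [0.4942, -0.0865, 0.1487])]
  rect [284.0, 205.5, 61.1, 139.6] 0.97
large_float_bulb S [([392.3, 341.8], 0.96, [0.7883, 0.2626, 0.1487]), ([447.2, 292.2], 0.86, [0.6497, 0.2983, 0.1487])]
  rect [435.3, 244.8, 25.0, 55.1] 0.92
[314 238] [302 197]
```

View pics/m3.png

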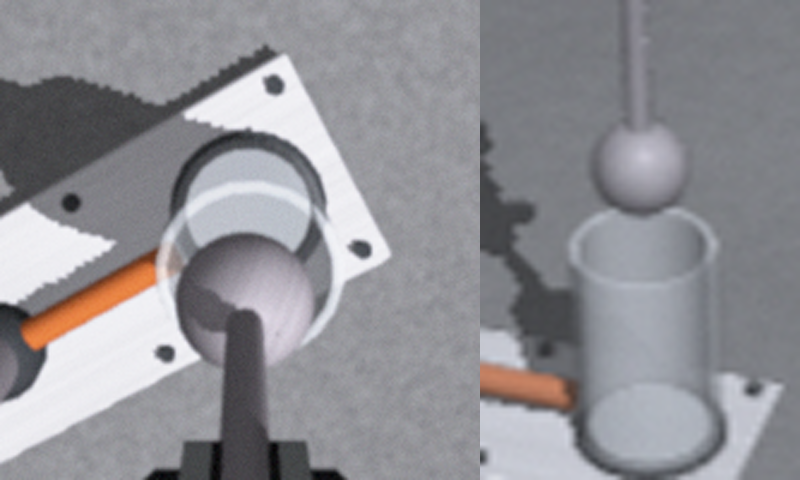

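The ring's outline in the wrist view is centred at about (319.4, 223) and the bulb at about (316.5, 234). In the scene view they line up to about 1 mm.

```bash
python3 - <<'E'
from h import *
W=r.grab_frame("wrist")
a=onz(W,(319.4,223),.112);b=onz(W,(316.5,234.2),.2447-.096);print(a,b,a-b,W["eye"])
# circle check: rim extents
for k in [a[:2],(.499,-.083)]:
    P=np.array([proj(W,[k[0]+.031*np.cos(u),k[1]+.031*np.sin(u),.112]) for u in np.linspace(0,6.28,90)]);P=(P-[214,108])*2.4
    print(P.min(0),P.max(0))
E
```

```text
[ 0.49995594 -0.08220922  0.112     ] [ 0.49642655 -0.08357067  0.1487    ] [ 0.00352939  0.00136145 -0.0367    ] [ 0.41968972 -0.06144435  0.38789421]
[157.91555744 181.71619296] [348.06691887 364.02724009]
[154.6943801  179.51642515] [344.99251959 362.11117965]
```

apply_moves(rows=[[-0.008,0.011,0,0,0,0],[-0.008,0.011,0.04,0,0,0],[-0.008,0.011,0.08,0,0,0],[-0.008,0.011,0.12,0,0,0],[-0.008,0.011,0.16,0,0,0]])

```text
clock: 10.28
tcp_pos: [0.5013, -0.0838, 0.2041]
orientation: [-0.443, -3.11, 0.0]
contact_force: [-0.0, 0.1, -0.9]
grip_width: 0.0083
gripper_force: 39.2
```

apply_moves(rows=[[0,0,0.05,0,0,0],[0,0,0.1,0,0,0],[0,0,0.15,0,0,0],[0,0,0.2,0,0,0],[0,0,0.24,0,0,0]])

```text
clock: 10.9
tcp_pos: [0.5014, -0.0837, 0.1441]
orientation: [-0.443, -3.11, 0.0]
contact_force: [-1.0, -0.3, -0.6]
grip_width: 0.0085
gripper_force: 39.2
```

apply_moves(rows=[[0,0,0,0,0,0],[0,0,0.004,0,0,0],[0,0,0.008,0,0,0],[0,0,0.012,0,0,0],[0,0,0.012,0,0,0]])

```text
clock: 11.52
tcp_pos: [0.5016, -0.0837, 0.1421]
orientation: [0.443, 3.11, 0.0]
contact_force: [0.8, -0.0, -1.6]
grip_width: 0.009
gripper_force: 39.1
```

apply_moves(rows=[[0,0,0.006,0,0,0],[0,0,0.012,0,0,0],[0,0,0.018,0,0,0],[0,0,0.024,0,0,0],[0,0,0.024,0,0,0]])

```text
clock: 12.15
tcp_pos: [0.5014, -0.0838, 0.1359]
orientation: [-0.443, -3.11, 0.0]
contact_force: [-0.4, 1.2, -1.4]
grip_width: 0.0082
gripper_force: 39.1
```

apply_moves(rows=[[0,0,0.003,0,0,0],[0,0,0.006,0,0,0],[0,0,0.008,0,0,0],[0,0,0.008,0,0,0]])

```text
clock: 12.65
tcp_pos: [0.5015, -0.0838, 0.134]
orientation: [-0.443, -3.11, -0.0]
contact_force: [0.7, 0.8, -0.7]
grip_width: 0.0082
gripper_force: 39.1
```

apply_moves(rows=[[0,0,0.002,0,0,0],[0,0,0.004,0,0,0],[0,0,0.004,0,0,0]])

```text
clock: 13.02
tcp_pos: [0.5015, -0.0838, 0.133]
orientation: [-0.443, -3.11, -0.0]
contact_force: [-0.4, 0.1, -1.8]
grip_width: 0.0081
gripper_force: 39.1
```

apply_moves(rows=[[0,0,0.002,0,0,0],[0,0,0.004,0,0,0],[0,0,0.004,0,0,0]])

```text
clock: 13.4
tcp_pos: [0.5019, -0.0839, 0.1324]
orientation: [0.443, 3.109, 0.0]
contact_force: [0.3, 0.5, 3.5]
grip_width: 0.0081
gripper_force: 39.4
```

Contact with the floor at the expected height. Release, then lift straight up.

apply_moves(rows=[[0,0,0,0,0,0],[0,0,0,0,0,0],[0,0,0,0,0,0],[0,0,0,0,0,0]], claw=0.4)

```text
clock: 13.9
tcp_pos: [0.5014, -0.0838, 0.132]
orientation: [-0.443, -3.11, 0.0]
contact_force: [-0.6, 0.1, 0.7]
grip_width: 0.0341
gripper_force: 0.0
```

apply_moves(rows=[[0,0,-0.08,0,0,0],[0,0,-0.2,0,0,0],[0,0,-0.36,0,0,0],[0,0,-0.44,0,0,0],[0,0,-0.44,0,0,0]])

```text
clock: 14.52
tcp_pos: [0.5025, -0.0838, 0.2434]
orientation: [0.442, 3.107, 0.001]
contact_force: [0.1, -0.1, -0.3]
grip_width: 0.0338
gripper_force: 0.0
```

```bash
python3 - <<'E'
from h import *
o=r.get_obs();print(o["clock"],o["tcp_pos"],o["orientation"],o["grip_width"],o["joints"])
W=r.grab_frame("wrist");S=r.grab_frame("scene")
for n,z in(("large_float_stem_top",.156),("cap_grip",.1295),("knurled_cap",.1095)):
  for nm,p in(("W",W),("S",S)):
    print(n,nm,[(np.round(d["point"],1).tolist(),round(d["conf"],2),onz(p,d["point"],z).round(4).tolist()) for d in r.landmark_of(p,n)[:5]])
c1=cv2.resize(W["pixels"][:,:,::-1],(480,360));c2=cv2.resize(S["pixels"][140:260,215:335,::-1],(320,360),interpolation=2)
cv2.imwrite("pics/m4.png",np.hstack([c1,c2]))
print(delta([.526,-.2105,.243]))
E
```

```text
14.525 [ 0.50249979 -0.08383688  0.24343253] [4.42291668e-01 3.10694880e+00 1.26696252e-03] 0.03380661592884576 [-0.26439277  0.1897686   0.35350795  1.95322967 -0.07800924  1.00808044
  1.41271361]
large_float_stem_top W [([313.4, 234.3], 0.72, [0.4968, -0.0827, 0.156])]
large_float_stem_top S [([394.6, 299.4], 0.94, [0.7145, 0.2325, 0.156]), ([500.1, 279.6], 0.72, [0.5852, 0.3658, 0.156]), ([303.2, 181.3], 0.4, [0.4966, -0.0795, 0.156])]
cap_grip W [([168.3, 303.8], 0.94, [0.5289, -0.2112, 0.1295])]
cap_grip S [([245.6, 182.6], 0.76, [0.5317, -0.212, 0.1295]), ([435.6, 266.6], 0.17, [0.5802, 0.2549, 0.1295])]
knurled_cap W [([179.5, 286.4], 0.71, [0.5246, -0.2075, 0.1095]), ([614.0, 53.2], 0.49, [0.4443, 0.1449, 0.1095])]
knurled_cap S [([247.5, 187.2], 0.62, [0.5217, -0.217, 0.1095])]
[-0.237 -0.459 -0.007]
```

View pics/m4.png

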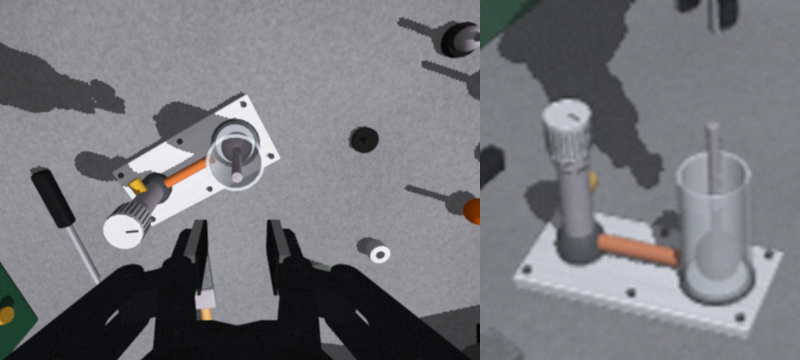

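The float stands upright on the tube floor, stem top at about (303,181) in the scene view, and the cap is at (168,304) in the wrist view. Moving to the cap.

apply_moves(rows=[[-0.08,-0.15,0,0,0,0],[-0.16,-0.3,0,0,0,0],[-0.24,-0.45,0,0,0,0],[-0.241,-0.458,0,0,0,0],[-0.241,-0.458,0,0,0,0]], claw=0.9)

```text
clock: 15.55
tcp_pos: [0.5272, -0.2101, 0.2415]
orientation: [-0.443, -3.109, -0.001]
contact_force: [0.0, 0.3, -0.9]
grip_width: 0.0771
gripper_force: 0.0
```

```bash
python3 - <<'E'
from h import *
o=r.get_obs();print(o["clock"],o["tcp_pos"],o["orientation"],o["grip_width"],o["joints"])
W=r.grab_frame("wrist");S=r.grab_frame("scene")
for n,z in(("cap_grip",.1295),("knurled_cap",.1095)):
  for nm,p in(("W",W),("S",S)):
    print(n,nm,[(np.round(d["point"],1).tolist(),round(d["conf"],2),onz(p,d["point"],z).round(4).tolist()) for d in r.landmark_of(p,n)[:2]])
im=W["pixels"][:,:,::-1].copy()
for k,c in(((.527,-.2105),(0,0,255)),):
    P=np.array([proj(W,[k[0]+.02*np.cos(u),k[1]+.02*np.sin(u),.1415]) for u in np.linspace(0,6.28,90)]).round().astype(int);cv2.polylines(im,[P],True,c,1)
q=proj(W,[.527,-.2105,.1415]).astype(int);print(q)
cv2.imwrite("pics/m5.png",cv2.resize(im[q[1]-80:q[1]+80,q[0]-80:q[0]+80],(560,560),interpolation=2))
E
```

```text
15.55 [ 0.5271824  -0.21007267  0.24151473] [-4.42904928e-01 -3.10915331e+00 -6.90126258e-04] 0.07706215724596951 [-0.06830987  0.3036271   0.41986073  1.82781404 -0.14200631  1.04066922
  1.69449497]
cap_grip W [([314.4, 230.3], 0.8, [0.5262, -0.2098, 0.1295]), ([472.0, 136.9], 0.66, [0.4926, -0.09, 0.1295])]
cap_grip S [([245.5, 183.2], 0.82, [0.5338, -0.2107, 0.1295])]
knurled_cap W [([315.0, 220.8], 0.78, [0.525, -0.2091, 0.1095])]
knurled_cap S [([248.7, 187.2], 0.86, [0.5203, -0.2146, 0.1095])]
[313 236]
```

View pics/m5.png

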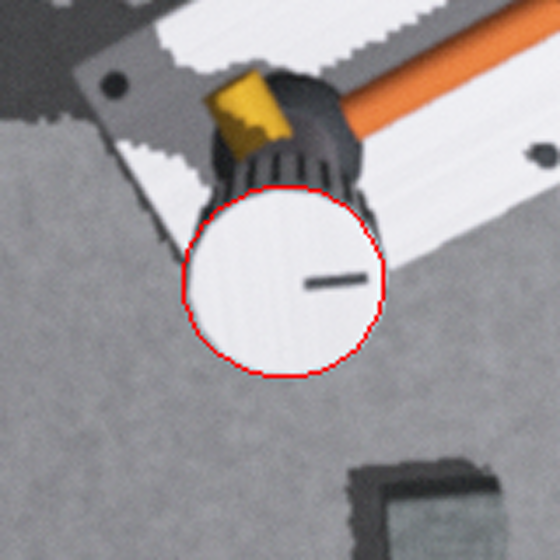

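The projected circle at (0.527, -0.2105) lies right on the cap top. The dark line points to the image's right, about 5° up. Lower and grip.

apply_moves(rows=[[0,0,0.15,0,0,0],[0,0,0.3,0,0,0],[0,0,0.45,0,0,0],[0,0,0.538,0,0,0],[0,0,0.538,0,0,0]])

```text
clock: 16.48
tcp_pos: [0.5263, -0.2097, 0.1061]
orientation: [-0.441, -3.107, -0.001]
contact_force: [-0.6, -0.3, 0.4]
grip_width: 0.077
gripper_force: 0.0
```

apply_moves(rows=[[0,0,0,0,0,0],[0,0,0,0,0,0],[0,0,0,0,0,0],[0,0,0,0,0,0]], claw=0, newtons=30)

```text
clock: 16.98
tcp_pos: [0.5282, -0.2113, 0.1091]
orientation: [0.443, 3.108, -0.001]
contact_force: [-2.4, -1.2, 7.1]
grip_width: 0.0392
gripper_force: 30.1
```

```bash
python3 - <<'E'
from h import *
o=r.get_obs();print(o)
E
```

```text
{'clock': 16.975, 'joints': array([-0.01301517,  0.47091695,  0.36619063,  1.94084407, -0.23591453,
        0.76851705,  1.77459728]), 'qvel': array([ 0.00260786,  0.00047492, -0.00256389,  0.00108318,  0.00135129,
        0.00019412,  0.00133683]), 'tau': array([-7.38924947e-01, -4.63375711e+01,  4.74488586e+00, -2.01193517e+01,
       -3.00188167e-01, -3.57116433e-01, -2.05899443e-02]), 'tcp_pos': array([ 0.5282026 , -0.21127308,  0.1090742 ]), 'orientation': array([ 4.43041804e-01,  3.10772663e+00, -6.65665186e-04]), 'contact_force': array([-2.43461123, -1.24109928,  7.07776479]), 'moment': array([-0.21556449,  0.3607623 ,  0.0312792 ]), 'gripper_force': 30.091768205165863, 'grip_width': 0.039241893382615356}
```

apply_moves(rows=[[0,0,0,0,0,0.1],[0,0,0,0,0,0.2],[0,0,0,0,0,0.3],[0,0,0,0,0,0.4],[0,0,0,0,0,0.5]])

```text
clock: 17.6
tcp_pos: [0.5278, -0.2118, 0.1085]
orientation: [1.606, 2.698, -0.001]
contact_force: [-1.3, -2.5, -0.5]
grip_width: 0.0392
gripper_force: 30.2
```

```bash
cat > q.py <<'E'
from h import *
o=r.get_obs();M=R.from_rotvec(o["orientation"]).as_matrix()
print(o["clock"],"tcp",o["tcp_pos"].round(4),"yaw y-axis deg",np.degrees(np.arctan2(M[1,1],M[0,1])).round(2),"tilt",M[:,2].round(3),"F",o["contact_force"].round(1),"M",o["moment"].round(3),"j7",o["joints"][[4,5,6]].round(3),"tau7",o["tau"][6].round(3),o["grip_width"].round(4))
E
python3 q.py
```

```text
Traceback (most recent call last):
  File "q.py", line 3, in <module>
    print(o["clock"],"tcp",o["tcp_pos"].round(4),"yaw y-axis deg",np.degrees(np.arctan2(M[1,1],M[0,1])).round(2),"tilt",M[:,2].round(3),"F",o["contact_force"].round(1),"M",o["moment"].round(3),"j7",o["joints"][[4,5,6]].round(3),"tau7",o["tau"][6].round(3),o["grip_width"].round(4))
                                                                                                                                                                                                                                                                ^^^^^^^^^^^^^^^^^^^^^
AttributeError: 'float' object has no attribute 'round'
```

apply_moves(rows=[[0,0,0.0005,0,0,0.1],[0,0,0.001,0,0,0.2],[0,0,0.0015,0,0,0.3],[0,0,0.002,0,0,0.4],[0,0,0.003,0,0,0.5]])

```text
clock: 18.23
tcp_pos: [0.5275, -0.2109, 0.1077]
orientation: [2.514, 1.882, 0.0]
contact_force: [-2.2, -2.0, 3.6]
grip_width: 0.039
gripper_force: 30.7
```

```bash
sed -i 's/,o\["grip_width"\].round(4)//' q.py; python3 q.py
```

```text
18.225 tcp [ 0.5275 -0.2109  0.1077] yaw y-axis deg -16.36 tilt [ 0.    -0.001 -1.   ] F [-2.2 -2.   3.6] M [-0.248  0.53   0.942] j7 [-0.542  0.827  0.487] tau7 0.462
```

apply_moves(rows=[[0,0,0,0,0,0.08],[0,0,0,0,0,0.16],[0,0,0,0,0,0.16]])

```text
clock: 18.6
tcp_pos: [0.5281, -0.2101, 0.1075]
orientation: [2.727, 1.56, 0.001]
contact_force: [-1.5, 0.2, 4.3]
grip_width: 0.0393
gripper_force: 31.0
```

```bash
python3 q.py; python3 - <<'E'
from h import *
W=r.grab_frame("wrist");q=proj(W,[.527,-.2105,.141]).astype(int);print(q)
np.savez("pics/b.npz",px=W["pixels"],K=W["intrinsics"],eye=W["eye"],att=att(W))
g=cv2.cvtColor(W["pixels"],cv2.COLOR_RGB2GRAY)[q[1]-35:q[1]+36,q[0]-35:q[0]+36]
cv2.imwrite("pics/m6.png",cv2.resize(W["pixels"][max(q[1]-100,0):q[1]+100,q[0]-100:q[0]+100,::-1],(600,600),interpolation=2))
E
```

```text
18.6 tcp [ 0.5281 -0.2101  0.1075] yaw y-axis deg -30.44 tilt [ 0.001  0.    -1.   ] F [-1.5  0.2  4.3] M [0.294 0.228 0.53 ] j7 [-0.597  0.846  0.29 ] tau7 -1.003
[315 362]
```

View pics/m6.png

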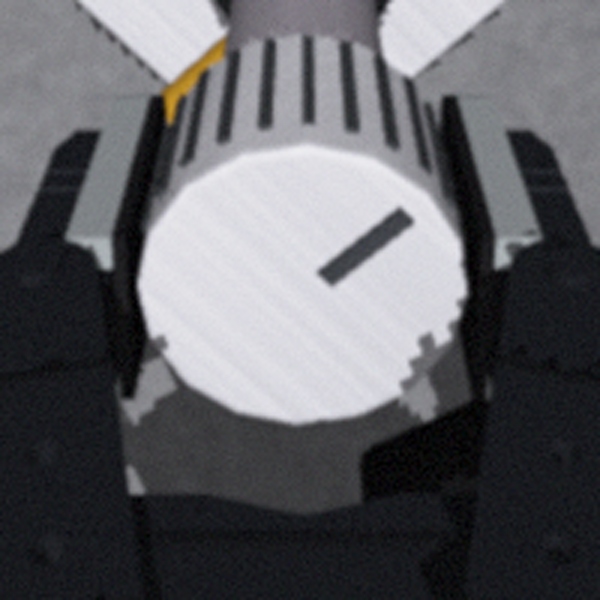

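The line has turned about 40° in the fingers and the torque reached the slip limit, so the cap is bottomed. Backing off a quarter turn.

apply_moves(rows=[[0,0,-0.0005,0,0,-0.1],[0,0,-0.001,0,0,-0.2],[0,0,-0.0015,0,0,-0.3],[0,0,-0.002,0,0,-0.4],[0,0,-0.003,0,0,-0.5]])

```text
clock: 19.27
tcp_pos: [0.5271, -0.2099, 0.1082]
orientation: [-1.917, -2.488, -0.002]
contact_force: [-3.1, 2.7, 5.4]
grip_width: 0.039
gripper_force: 31.1
```

apply_moves(rows=[[0,0,-0.0005,0,0,-0.1],[0,0,-0.001,0,0,-0.2],[0,0,-0.0015,0,0,-0.3],[0,0,-0.003,0,0,-0.4],[0,0,-0.003,0,0,-0.5]])

```text
clock: 19.9
tcp_pos: [0.5264, -0.2105, 0.1089]
orientation: [-0.82, -3.031, -0.001]
contact_force: [-4.9, 1.5, 7.9]
grip_width: 0.0391
gripper_force: 31.1
```

apply_moves(rows=[[0,0,0,0,0,0],[0,0,0,0,0,0]])

```text
clock: 20.15
tcp_pos: [0.5264, -0.2105, 0.1089]
orientation: [-0.827, -3.029, -0.001]
contact_force: [-4.9, 2.0, 7.3]
grip_width: 0.0389
gripper_force: 31.1
```

```bash
python3 q.py; python3 - <<'E'
from h import *
W=r.grab_frame("wrist");b=np.load("pics/b.npz")
A=dict(pixels=b["px"],intrinsics=b["K"],eye=b["eye"],attitude=b["att"])
def line(p,z):
    # rectify cap top plane to a 200x200 metric view, +-20 mm
    s=np.array([[-.02,-.02],[.02,-.02],[.02,.02],[-.02,.02]])
    src=np.float32([proj(p,[.5275+x,-.2107+y,z]) for x,y in s]);dst=np.float32([[(x+.02)*5000,(y+.02)*5000] for x,y in s])
    g=cv2.warpPerspective(cv2.cvtColor(p["pixels"],cv2.COLOR_RGB2GRAY),cv2.getPerspectiveTransform(src,dst),(200,200))
    yy,xx=np.nonzero(g<130);k=np.hypot(xx-100,yy-100)<75
    m=np.zeros_like(g);m[yy[k],xx[k]]=255
    n,l,st,c=cv2.connectedComponentsWithStats(m)
    for i in range(1,n):
        if st[i,4]>150:
            y,x=np.nonzero(l==i);u=np.cov(x,y);w,v=np.linalg.eigh(u);d=v[:,1]
            if d@(c[i]-100)<0:d=-d
            print("area",st[i,4],"ctr",(c[i]-100).round(1),"dir",np.degrees(np.arctan2(d[1],d[0])).round(1),"ratio",(w[1]/w[0]).round(1))
    return g
a=line(A,.140);print("--");c=line(W,.1415)
cv2.imwrite("pics/m7.png",np.hstack([a,c]))
T=proj(W,[.527,-.2105,.141]);print(T)
S=r.grab_frame("scene");print([(np.round(d["point"]).tolist(),round(d["conf"],2)) for d in r.landmark_of(S,"large_float_stem_top")])
E
```

```text
20.15 tcp [ 0.5264 -0.2105  0.1089] yaw y-axis deg 59.45 tilt [-0.001  0.001 -1.   ] F [-4.9  2.   7.3] M [0.344 1.02  0.036] j7 [-0.277  0.775  1.563] tau7 -0.037
area 762 ctr [44.2 12.5] dir 12.4 ratio 19.5
--
area 11431 ctr [ 2.7 13.3] dir 117.0 ratio 1.2
[313.73147655 358.11341987]
[([453.0, 247.0], 0.71), ([302.0, 177.0], 0.69), ([401.0, 300.0], 0.67), ([502.0, 279.0], 0.57), ([196.0, 212.0], 0.52)]
```

```bash
python3 - <<'E'
from h import *
g=cv2.imread("pics/m7.png",0)
for nm,im in(("before",g[:,:200]),("after",g[:,200:])):
    bg=cv2.medianBlur(im,61).astype(int)
    yy,xx=np.mgrid[:200,:200];rr=np.hypot(xx-100,yy-100)
    bl=cv2.GaussianBlur(im,(5,5),0).astype(float)
    # polar: darkness of radial line vs angle
    P=cv2.warpPolar(bl.astype(np.float32),(100,720),(100,100),100,cv2.INTER_LINEAR)
    prof=P[:,25:65].mean(1)
    loc=prof-cv2.blur(np.tile(prof,3)[None],(121,1))[0][720:1440]
    ks=np.argsort(loc)[:8]
    print(nm,(ks/2).tolist(),loc[ks].round(1).tolist())
    print(prof[::20].round().astype(int).tolist())
    m=((bl/np.maximum(bg,1)<.8)&(rr<75)).astype(np.uint8)
    n,l,st,c=cv2.connectedComponentsWithStats(m)
    for i in range(1,n):
        if st[i,4]>120:
            y,x=np.nonzero(l==i);w,v=np.linalg.eigh(np.cov(x,y));d=v[:,1]
            if d@(c[i]-100)<0:d=-d
            print(st[i,4],(c[i]-100).round(1),np.degrees(np.arctan2(d[1],d[0])).round(1),(w[1]/w[0]).round(1))
E
```

```text
before [17.5, 17.0, 18.0, 16.5, 16.0, 18.5, 15.5, 15.0] [-101.5, -101.4000015258789, -101.4000015258789, -101.19999694824219, -100.9000015258789, -100.80000305175781, -100.5999984741211, -100.30000305175781]
[209, 87, 75, 188, 217, 220, 220, 221, 222, 221, 220, 225, 223, 223, 223, 222, 222, 221, 221, 220, 220, 220, 220, 219, 219, 219, 218, 218, 218, 214, 217, 218, 217, 217, 217, 217]
954 [43.7 12.3] 12.4 13.6
after [102.5, 102.0, 103.0, 101.5, 101.0, 100.5, 103.5, 100.0] [-59.400001525878906, -59.29999923706055, -59.20000076293945, -59.20000076293945, -59.0, -58.79999923706055, -58.70000076293945, -58.599998474121094]
[153, 129, 125, 126, 127, 127, 126, 126, 122, 86, 39, 93, 126, 127, 128, 129, 129, 128, 127, 131, 130, 130, 130, 129, 130, 130, 129, 129, 129, 129, 129, 128, 128, 128, 130, 133]
915 [-8.  46.3] 101.8 11.7
```

The line turned from 12.4° to 101.8°, which is 89.4° of back-off with no slip, and the residual torque is near zero. Handing in.

```bash
python3 -c "
from bench import r
print(r.hand_in())"
```

```text
the job is handed in; nothing more can be done
None
```

The large float stands released on the tube floor, and the cap was screwed down to its stop, backed off a quarter turn (89.4° measured) and is still gripped; the job was handed in at about 20 s, and no verdict came back.

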